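# Clip a furnace thermocouple into its test fixture and hold the probe on the contact spot

## Task

Test the furnace thermocouple: lay the white rod level over the fixture's fork clip and press it straight down past the sprung orange jaw until it sits fully home, with its blue band centred between the forks and the jaw closed over it, then let go of it. Then lift the yellow hand probe out of its holder and hold its brass tip on the brass spot, with the probe square to the sloping panel (not to the table) and pressed gently, so that the sprung tip is about half-way in. Finish while still holding the probe there; do not push it hard against the fixture, and leave the other things on the bench where they are.

Things in the scene. Friction and masses are not known exactly. Their poses are not given: they have to be found in the camera images.
- rod_mid (a point): middle of the thermocouple rod (loose, about 60 g), on its axis: a white ceramic tube 12 mm in diameter, 150 mm long, with a blue band 30 mm long round its middle. Its x axis runs along the rod, towards the black head (20 mm dia, 22 mm long) beyond the +x end. It starts level, axis 45 mm above the table. It may be clipped either way round
- rod: the same thermocouple rod; its origin and axes coincide with rod_mid
- rest: grey fixed stand, 130 x 60 mm, on which the rod lies along the stand's x axis in two V notches, 50 mm either side of its middle and reaching 52 mm high; between them it is open down to its 12 mm base. Origin at the centre of its underside
- clip (a point): where the middle of the rod's axis must be once clipped, 60 mm above the table. y: direction of the clipped rod; x: from the clip towards the sloping panel; z up. Two dark steel forks stand 42 mm either side along y: each 10 mm thick, slot 14 mm wide, mouth flaring to 35 mm at 85 mm above the table. Between them 74 mm is free for the fingers, down to 25 mm above the table
- jaw (a joint): angle of the orange sprung jaw (rad): 0 shut, about 0.25 when forced aside. Its two noses, 54 mm either side of clip along y, overhang the slot from the +x side; their slanting upper faces begin 105 mm above the table, so bring the rod in level from above that. Pushed straight down with some 5 to 15 N the rod slips past and the jaw springs shut over it
- fixture: test fixture, fixed to the table: aluminium base 250 x 170 x 12 mm, fork clip at its front (-x), behind it a white console with a blue panel that slopes 20 degrees, rising away from the clip, to 110 mm at the back. Origin on the table, 10 mm to the -x side of the base's centre; x points from clip to panel
- spot (a point): centre of the brass contact spot (24 mm dia disc inside a white and red ring) on the sloping blue panel, on the disc's surface. Its z axis points out of the panel, square to it (20 degrees from vertical, leaning towards the clip)
- pad: the brass disc itself, part of the fixture; its origin and axes coincide with spot
- probe_mid (a point): middle of the square yellow handle (22 x 22 mm, 74 mm long) of the hand probe (loose, about 130 g), 87 mm from the end of its tip. z points along the probe from tip to handle; x and y are square to the handle's flats. It starts upright in the holder, this point 102 mm above the table; lift it at least 50 mm straight up to clear
- probe: the same hand probe: below the handle a black round guard (38 mm dia, 5 mm thick) that rests on the holder, a nose 27 mm long and 18 mm dia, then the sprung brass tip. Origin at the end of the uncompressed tip; axes as probe_mid
- tip (a point): end of the probe's sprung brass tip (8 mm dia, round end), which sticks out 18 mm from the nose; z points along the probe towards the handle
- plunger (a joint): how far the sprung tip is pushed in (m): 0 out, 0.010 fully in; the push is about 1 N at the start of its travel and 4.5 N at the end of it
- holder: grey fixed block 80 x 80 x 60 mm with a 25 mm hole in its top, in which the probe stands; origin at the centre of its underside
- jar: bystander, to be left alone: brown glass jar with white lid, 52 dia x 55 high (mm); origin at the centre of its underside
- jar2: bystander, to be left alone: small clear jar with blue lid, 44 dia x 50 high (mm); origin at the centre of its underside
- flask: bystander, to be left alone: green glass bottle, 56 dia x 110 high (mm); origin at the centre of its underside
- dish: bystander, to be left alone: white ceramic bowl, 90 dia x 30 high (mm); origin at the centre of its underside
- tray: bystander, to be left alone: round beige honeycomb firing tray, 90 dia x 14 high (mm); origin at the centre of its underside
- carver: bystander, to be left alone: screwdriver-shaped hand tool, 160 long, lying down (mm); origin at its middle, lying
There are look-alikes about, which are no part of the job. There is more than one size of the probe; the job needs the smallest.

How it is judged:
On the way, in this order (a step that is already met when the one before it is completed fails the run):
1. the rod sits home and centred in the fork clip, jaw closed over it, let go, with the probe still in its holder (x of rod_mid in the frame of clip between -0.003 and 0.003 m and y of rod_mid in the frame of clip between -0.012 and 0.012 m and z of rod_mid in the frame of clip between -0.003 and 0.003 m and angle between the x axis of rod_mid and the y axis of clip, either way round below 0.06 rad and value of joint jaw below 0.08 rad and contact force between the fingers and rod below 0.1 N and horizontal distance between probe_mid and holder below 0.02 m and z of probe_mid in the frame of holder below 0.125 m), for 0.2 s.
2. the probe is gripped and lifted clear of its holder (z of probe_mid in the frame of holder above 0.145 m and contact force between the fingers and probe above 0.5 N), for 0.1 s.
At the end, for the whole second after the job is handed in: Rod still clipped and let go: middle within 3 mm (12 mm lengthwise), 0.06 rad, jaw within 0.08 rad of shut. Fingers hold the probe still, off its holder: tip within 10 mm of the spot's centre, axis within 0.2 rad of square to the panel, tip 1.5 to 9 mm in, 0.5 to 8 N on the spot (x of rod_mid in the frame of clip between -0.003 and 0.003 m and y of rod_mid in the frame of clip between -0.012 and 0.012 m and z of rod_mid in the frame of clip between -0.003 and 0.003 m and angle between the x axis of rod_mid and the y axis of clip, either way round below 0.06 rad and value of joint jaw below 0.08 rad and contact force between the fingers and rod below 0.1 N and distance between tip and spot below 0.01 m and angle between the z axis of tip and the z axis of spot, either way round below 0.2 rad and value of joint plunger between 0.0015 and 0.009 m and contact force between probe and pad between 0.5 and 8 N and contact force between the fingers and probe above 0.5 N and contact force between probe and holder below 0.1 N and linear speed of probe below 0.03 m/s); the arm keeps its last pose, push and grip.
It fails at once if the probe is pushed hard against the fixture (over 18 N) (contact force between probe and fixture above 18 N).
It fails at once if a bystander is moved by more than 30 mm (distance of any of jar, jar2, flask, dish, tray, carver from where it was at the start of the episode above 0.03 m).
It also fails if it takes over 58 s, if anything falls off the work surface, if the arm or the gripper's body presses on something with over 40 N, if the wrist force passes 120 N, or if a joint passes its speed limit or range.

## Robot

A 7-joint arm with a two-finger parallel gripper is mounted at the origin on the work surface. World frame = base frame: x ahead of the robot, y to its left, z up, the work surface at z = 0. Lengths are in m, angles in rad, forces in N, time in s.
With the tool pointing down it reaches from about 0.35 to 0.9 m from the base axis. Payload 19.9 kg.
Tool frame: the origin (TCP) lies on the centre line of the jaws, within the pads' length; the fingertips stand 22 mm ahead of it and the grasp point (between the pads) lies 3 mm ahead of it; z points along the fingers, y is the line along which they close (so a half turn about z gives the same grasp; the last joint's range is limited). The gripper opens to 94 mm and grips with 3 to 60 N. Pads are 16 mm wide; open, the fingers measure 119 mm over their backs; the gripper's body (75 mm by 177 mm) begins 78 mm behind the grasp point.
Start: joints at [-1.2, 0.417, -0.01, 1.614, 0.005, 1.111, -0.053], TCP at [0.25, 0.573, 0.192] pointing down, gripper open.
Joint ranges: [-2.81, 2.81], [-0.39, 2.02], [-1.27, 1.25], [0.06, 2.57], [-1.19, 4.33], [0.19, 2], [-2.82, 2.82]. Speed limits (rad/s): [1.89, 1.89, 2.39, 2.39, 3.01, 3.01, 3.01].

## Interface

Orientations are given as [roll, pitch, yaw] about the fixed x, y, z axes, in that order (R = Rz(yaw) Ry(pitch) Rx(roll)).
In Python, from bench import r gives the robot as it stands.
- The arm moves only by the tool step_arm, never from a script. Its argument "plan" is a list of rows, each an object with "linear": the shift along the tool's x, y, z normalised to -1 to 1, where 1 is 150 mm, a list of three; "twist": the turn, a rotation vector about the tool's x, y, z normalised to -1 to 1, where 1 is 2 pi rad, a list of three. A call has 1 to 10 rows; each row is the pose to reach, as a shift and turn from the pose commanded when the call began, along the tool's axes at that moment, turning the shorter way round; what a row does not reach only later rows make up. A row lasts 1/8 s, in which the tool goes at most 62.5 mm and 10.7 degrees, less where a joint would pass 70% of its speed; a pose out of reach is approached as far as the arm can. A call with a number of a shift or a turn outside -1 to 1 is refused whole. A call with a gripper value outside its range is refused whole. "hand" is the closure, from 0 (fully open) to 1 (shut), set as the call begins (left out, the last holds). The fingers move at their own pace and stop on an object; "force" is the grip in N (left out, the last holds). Time passes only in rows, so rows that repeat a pose let the fingers close. It gives the time, the measured TCP pose, the force, the opening and the grip force at its end, in the units of the state.
- r.read_state(): the state, without advancing time (a new reading comes with each control period).
- r.grab_frame(name): name is "scene" or "top" or "wrist"; returns the picture (400x640x3 uint8, blue, green, red); there is no depth.
- r.calibration(name): a dict with "K" (3x3 intrinsics, pixels), "world_from_camera" (4x4, takes a point from camera to world coordinates); the wrist camera has in their place "tool_from_camera" (4x4, takes a point from camera to tool coordinates, whose origin is the TCP and whose axes are the flange's). Camera axes: x right, y up, looking along -z (the intrinsics and any distortion apply to the point x, -y, -z); pixel columns grow to the right and rows downward; lengths in m; the calibration is good to about 2 mm. A picture is of the moment at which its call begins: read the wrist's pose just before it. calibration takes no time and is no camera call.
- r.hand_in(): hands the job in; it is judged then, once.
The state is a dict: "time": time; "q": joint angles; "dq": joint speeds; "effort": joint torques, N m; "tcp_pos": TCP position; "eef_rot": TCP orientation; "contact_force": force on the tool from outside, world axes, zero at the start; "moment": the same for the moment, N m; "gripper_width": opening from 0.0 (shut) to 1.0 (fully open); "grasp_force": force on a finger pad.
Only numpy, scipy, OpenCV 4.12 (cv2) and the standard library are available. Lean on these libraries where they do the work, as an engineer would, in place of code of your own. Each camera call takes 0.05 s, during which the arm holds its last target. There are 200 camera calls.

## Working session

There is one attempt and no reset: what is moved stays moved. The work goes in short steps, Python scripts to look and compute and a tool call to move; the robot and the scene stay as the last step left them, time stands still between calls to the robot, and variables do not carry over. Pictures are saved under pics/ and viewed, at most 10 in all, crops included, and the job is handed in when it is done.

Besides the shell and the picture viewer there is one more tool, called by a JSON object that holds its "name" and its "arguments", one argument or row to a line. step_arm: Moves the arm, as the interface text tells. Scaled input: -1 to 1 covers 150 mm each way for a shift and 2 pi rad each way for a turn. Its arguments: {"type":"object","properties":{"plan":{"type":"array"},"hand":{"type":"number"},"force":{"type":"number"}},"required":["plan"]}

```bash
mkdir -p pics
cat > h.py <<'E'
import numpy as np, cv2
from scipy.spatial.transform import Rotation as R
from bench import r
E
python3 - <<'E'
from h import *
for n in ("scene","top"):
    cv2.imwrite(f"pics/{n}0.png",r.grab_frame(n)); c=r.calibration(n); print(n,{k:np.round(v,4).tolist() if not isinstance(v,str) else v for k,v in c.items()})
c=r.calibration("wrist");print({k:np.round(v,4).tolist() for k,v in c.items()})
s=r.read_state();print(s)
E
```

```text
scene {'K': [[454.7106, 0.0, 316.6672], [0.0, 454.7106, 203.9434], [0.0, 0.0, 1.0]], 'world_from_camera': [[-0.5742, -0.484, 0.6603, 1.4669], [0.8185, -0.3572, 0.45, 0.5888], [0.0181, 0.7988, 0.6013, 0.9216], [0.0, 0.0, 0.0, 1.0]]}
top {'K': [[510.2293, 0.0, 316.6794], [0.0, 510.2293, 205.3194], [0.0, 0.0, 1.0]], 'world_from_camera': [[-0.1274, 0.9702, -0.2062, 0.2953], [-0.9918, -0.1254, 0.0225, 0.0115], [-0.0041, 0.2074, 0.9783, 1.3161], [0.0, 0.0, 0.0, 1.0]]}
{'K': [[357.5942, 0.0, 321.6676], [0.0, 357.5942, 195.1867], [0.0, 0.0, 1.0]], 'tool_from_camera': [[0.0004, 0.9597, 0.281, 0.0812], [1.0, -0.0001, -0.0012, -0.0006], [-0.0011, 0.281, -0.9597, -0.1927], [0.0, 0.0, 0.0, 1.0]]}
{'time': 0.1, 'q': array([-1.20053244,  0.41791705, -0.0103001 ,  1.61409776,  0.00468158,
        1.11069632, -0.05296556]), 'dq': array([ 6.38848524e-04, -2.90547354e-03,  6.84170411e-04, -2.34469744e-03,
       -2.18619488e-04, -3.86316283e-05,  1.21782880e-03]), 'effort': array([ 4.00141318e-03, -8.52576542e+01,  6.42501432e-01, -4.26689029e+01,
       -4.87059960e-02,  1.64142024e-02, -2.20323599e-07]), 'tcp_pos': array([0.25000948, 0.57243764, 0.19099295]), 'eef_rot': array([-3.14050037e+00,  7.00636458e-05,  2.72986033e+00]), 'contact_force': array([0.25902327, 0.02794453, 0.04061436]), 'moment': array([0.03961444, 0.01063075, 0.0196838 ]), 'grasp_force': 0.0, 'gripper_width': 0.9996938508211458}
```

View pics/top0.png

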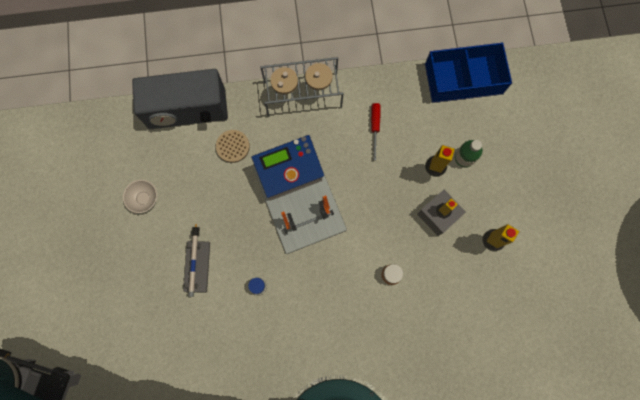

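View pics/scene0.png

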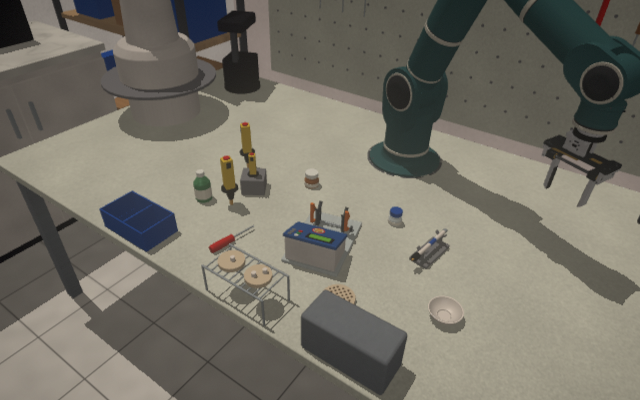

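The top view shows the fixture at (300,195), the rod on its rest at (195,263) with its black head at (196,232), and yellow probes at (447,155), (510,235) and (448,207). Only the one at (448,207), the smallest, is in the grey holder block (441,213). I'll take one close composite crop to check this choice.

Run:
```python
from h import *
t=cv2.imread("pics/top0.png");s=cv2.imread("pics/scene0.png")
def crop(i,x,y,w,h,f): return cv2.resize(i[y:y+h,x:x+w],(w*f,h*f),interpolation=cv2.INTER_CUBIC)
a=crop(t,250,130,100,125,4) # fixture 400x500
b=crop(t,170,220,50,80,4)   # rod 200x320
c=crop(t,410,180,50,60,4)   # holder 200x240
d=crop(s,235,140,50,60,4)
o=np.zeros((560,800,3),np.uint8);o[:500,:400]=a;o[:320,400:600]=b;o[:240,600:800]=c;o[320:560,600:800]=d
cv2.imwrite("pics/c1.png",o)
```

```text
(no output)
```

View pics/c1.png

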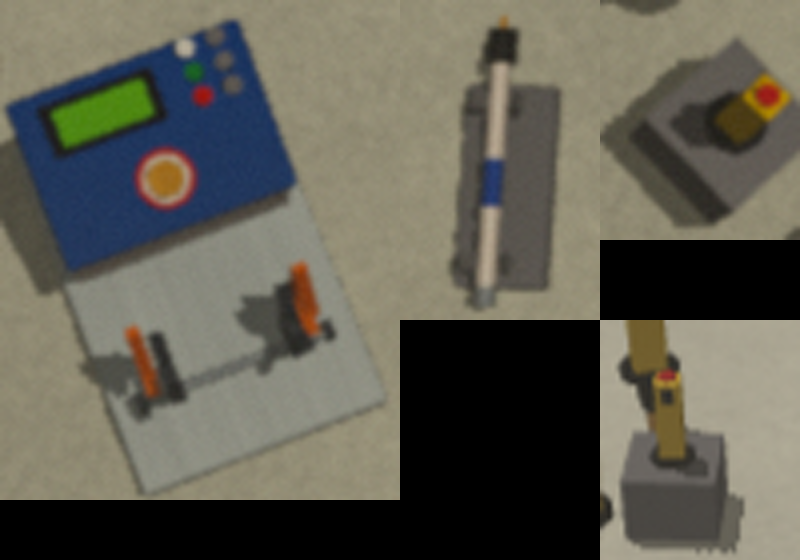

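The crop confirms the holder's probe is the small one: red cap at top pixel (452,203.8). The rod band is at (193.3,265.8), the head at (195.5,231) and the spot at (291.5,174.5).

```bash
cat >> h.py <<'E'
def ray(name,px,wfc=None):
    c=r.calibration(name);K=c["K"];T=c["world_from_camera"] if wfc is None else wfc
    d=np.array([(px[0]-K[0,2])/K[0,0],-(px[1]-K[1,2])/K[1,1],-1]);return T[:3,3],T[:3,:3]@d
def at_z(name,px,z,wfc=None):
    o,d=ray(name,px,wfc);return o+d*(z-o[2])/d[2]
def proj(name,p,wfc=None):
    c=r.calibration(name);T=c["world_from_camera"] if wfc is None else wfc
    q=np.linalg.inv(T)@np.r_[p,1];u=c["K"]@np.array([q[0],-q[1],-q[2]]);return u[:2]/u[2]
def wrist_T(s=None):
    s=s or r.read_state();T=np.eye(4);T[:3,:3]=R.from_euler("xyz",s["eef_rot"]).as_matrix();T[:3,3]=s["tcp_pos"]
    return T@r.calibration("wrist")["tool_from_camera"]
E
python3 - <<'E'
from h import *
np.set_printoptions(precision=4,suppress=True)
P={'band':((193.25,265.75),.05),'head':((195.5,231.25),.055),'end':((190.75,294.25),.05),'cap':((452,203.8),.139),
'fl':((286.25,253.5),.012),'fr':((346.25,230.5),.012),'bl':((252,156.25),.11),'br':((309.5,135),.11),'spot':((291.5,174.5),.09)}
Q={k:at_z("top",*v) for k,v in P.items()}
for k,v in Q.items(): print(k,v)
d=Q['fl']-Q['fr'];print(np.linalg.norm(d),np.arctan2(d[1],d[0])-np.pi/2)
d=Q['bl']-Q['br'];print(np.linalg.norm(d),np.arctan2(d[1],d[0])-np.pi/2)
d=Q['head']-Q['end'];print("rod",np.arctan2(d[1],d[0]))
E
```

```text
band [0.4497 0.3051 0.05  ]
head [0.5343 0.2917 0.055 ]
end [0.381  0.3166 0.05  ]
cap [ 0.5062 -0.3323  0.139 ]
fl [0.4551 0.0749 0.012 ]
fr [ 0.4944 -0.0858  0.012 ]
bl [0.6928 0.1263 0.11  ]
br [ 0.7293 -0.0213  0.11  ]
spot [0.6396 0.0355 0.09  ]
0.16547435592024112 0.24016071656256832
0.1520572364393343 0.2424775141171227
rod -0.1610417152642457
```

```bash
cat >> h.py <<'E'
def go(pos,yaw=None,Rm=None):
    "normalised shift/turn from measured pose to target"
    s=r.read_state();A=R.from_euler("xyz",s["eef_rot"]);B=Rm if Rm is not None else R.from_euler("xyz",[np.pi,0,yaw])
    d=A.inv().apply(np.array(pos)-s["tcp_pos"]);w=(A.inv()*B).as_rotvec()
    print("t %.2f linear"%s["time"],np.round(d/.15,3).tolist(),"twist",np.round(w/2/np.pi,4).tolist(),"rows>=",np.ceil(max(np.linalg.norm(d)/.0625,np.degrees(np.linalg.norm(w))/10.7)))
    return d,w
E
python3 - <<'E'
from h import *
go([.450,.305,.15],2.98)
E
```

```text
t 0.10 linear [-1.935, -1.1, 0.275] twist [-0.0002, -0.0, -0.0398] rows>= 6.0
```

{"name": "step_arm", "arguments": {
  "plan": [
    {"linear":[-0.97,-0.55,0.14],"twist":[0,0,-0.02]},
    {"linear":[-0.97,-0.55,0.14],"twist":[0,0,-0.02]},
    {"linear":[-0.97,-0.55,0.14],"twist":[0,0,-0.02]}
  ],
  "hand": 0.3,
  "force": 25
}}

```text
time: 0.48
tcp_pos: [0.3519, 0.4363, 0.1701]
eef_rot: [-3.141, 0.0, 2.854]
contact_force: [1.5, 0.4, 0.9]
gripper_width: 0.724
grasp_force: 0.0
```

Run:
```python
from h import *
go([.450,.305,.15],2.98)
```

```text
t 0.47 linear [-0.875, -0.654, 0.135] twist [-0.0001, 0.0, -0.0201] rows>= 3.0
```

{"name": "step_arm", "arguments": {
  "plan": [
    {"linear":[-0.88,-0.66,0.135],"twist":[0,0,-0.02]},
    {"linear":[-0.88,-0.66,0.135],"twist":[0,0,-0.02]},
    {"linear":[-0.88,-0.66,0.135],"twist":[0,0,-0.02]},
    {"linear":[-0.88,-0.66,0.135],"twist":[0,0,-0.02]}
  ]
}}

```text
time: 0.98
tcp_pos: [0.4508, 0.3035, 0.1498]
eef_rot: [-3.14, -0.0, 2.976]
contact_force: [-0.3, 0.8, -0.5]
gripper_width: 0.701
grasp_force: 0.0
```

Run:
```python
from h import *
go([.450,.305,.15],2.98)
cv2.imwrite("pics/w1.png",r.grab_frame("wrist"))
```

```text
t 0.97 linear [0.007, 0.009, -0.001] twist [-0.0002, -0.0, -0.0006] rows>= 1.0
```

View pics/w1.png

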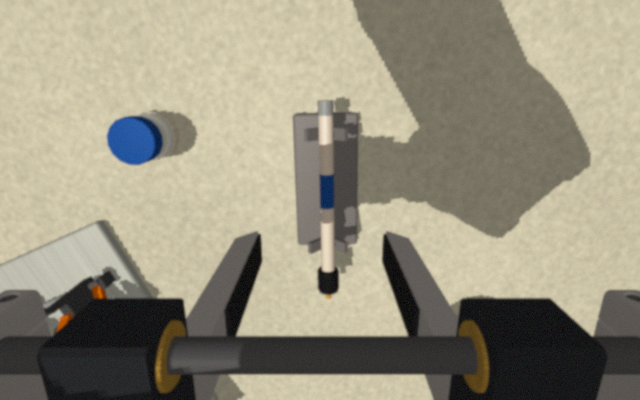

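The wrist view shows the rod under the gripper: band at (327,191), plain end at (325.5,101), head at (328.5,282). There is a small offset to correct.

Run:
```python
from h import *
T=wrist_T()
b=at_z("wrist",(327.2,191.5),.048,T);e=at_z("wrist",(325.5,101),.048,T);h=at_z("wrist",(328.3,283),.048,T)
d=h-e;y=np.arctan2(d[1],d[0]);print(b,e,h,y)
go([b[0],b[1],.048],y+np.pi)
```

```text
[0.45189113 0.30960783 0.048     ] [0.37764972 0.32006331 0.048     ] [0.53890836 0.29677509 0.048     ] -0.14342374474441522
t 1.02 linear [-0.012, 0.029, 0.68] twist [-0.0001, -0.0001, -0.0031] rows>= 2.0
```

{"name": "step_arm", "arguments": {
  "plan": [
    {"linear":[-0.012,0.029,0.3],"twist":[0,0,-0.003]},
    {"linear":[-0.012,0.029,0.5],"twist":[0,0,-0.003]},
    {"linear":[-0.012,0.029,0.68],"twist":[0,0,-0.003]},
    {"linear":[-0.012,0.029,0.68],"twist":[0,0,-0.003]}
  ]
}}

```text
time: 1.52
tcp_pos: [0.4498, 0.3112, 0.0469]
eef_rot: [-3.14, -0.003, 3.002]
contact_force: [0.5, 0.4, 0.5]
gripper_width: 0.701
grasp_force: 0.0
```

{"name": "step_arm", "arguments": {
  "plan": [
    {"linear":[0,0,0],"twist":[0,0,0]},
    {"linear":[0,0,0],"twist":[0,0,0]},
    {"linear":[0,0,0],"twist":[0,0,0]},
    {"linear":[0,0,0],"twist":[0,0,0]}
  ],
  "hand": 1,
  "force": 30
}}

```text
time: 2.02
tcp_pos: [0.4518, 0.3108, 0.0487]
eef_rot: [3.141, 0.0, 3.0]
contact_force: [0.0, 0.6, -0.3]
gripper_width: 0.309
grasp_force: 0.0
```

{"name": "step_arm", "arguments": {
  "plan": [
    {"linear":[0,0,0],"twist":[0,0,0]},
    {"linear":[0,0,0],"twist":[0,0,0]},
    {"linear":[0,0,0],"twist":[0,0,0]},
    {"linear":[0,0,0],"twist":[0,0,0]}
  ]
}}

```text
time: 2.52
tcp_pos: [0.4516, 0.3107, 0.0483]
eef_rot: [-3.141, 0.0, 3.0]
contact_force: [0.2, -0.7, -0.2]
gripper_width: 0.006
grasp_force: 0.0
```

{"name": "step_arm", "arguments": {
  "plan": [
    {"linear":[0,0,-0.2],"twist":[0,0,0]},
    {"linear":[0,0,-0.6],"twist":[0,0,0]},
    {"linear":[0,0,-0.95],"twist":[0,0,0]},
    {"linear":[0,0,-0.95],"twist":[0,0,0]}
  ]
}}

```text
time: 3.02
tcp_pos: [0.4532, 0.3118, 0.1948]
eef_rot: [3.137, 0.004, 3.0]
contact_force: [0.5, 0.0, -1.3]
gripper_width: 0.008
grasp_force: 0.0
```

Run:
```python
from h import *
f=np.array([.971,.239,0]);c=np.array([.4748,-.0055,0])+.045*f
print(c); go([c[0]-.08,c[1]+.02,.22],1.812); go([c[0],c[1],.22],1.812)
```

```text
[0.518495 0.005255 0.      ]
t 3.02 linear [-0.174, -1.904, -0.176] twist [0.0011, 0.0002, 0.1891] rows>= 7.0
t 3.02 linear [-0.72, -1.961, -0.174] twist [0.0011, 0.0002, 0.1891] rows>= 7.0
```

Run:
```python
from h import *
w=r.grab_frame("wrist");t=r.grab_frame("top");s=r.grab_frame("scene")
o=np.zeros((600,800,3),np.uint8);o[:400,:640]=w
o[400:600,:250]=cv2.resize(s[200:280,400:500],(250,200));o[400:600,250:500]=cv2.resize(t[210:310,140:265],(250,200))
cv2.imwrite("pics/w2.png",o);print(wrist_T().tolist())
```

```text
[[0.14067797616431893, -0.9502528276132343, -0.27790154845801546, 0.3707576920722031], [0.9900553956781886, 0.13506298953614698, 0.03934847323674883, 0.32126809997348593], [0.00014321597597970656, -0.28067339109828354, 0.9598033272595863, 0.38284035799689153], [0.0, 0.0, 0.0, 1.0]]
```

View pics/w2.png

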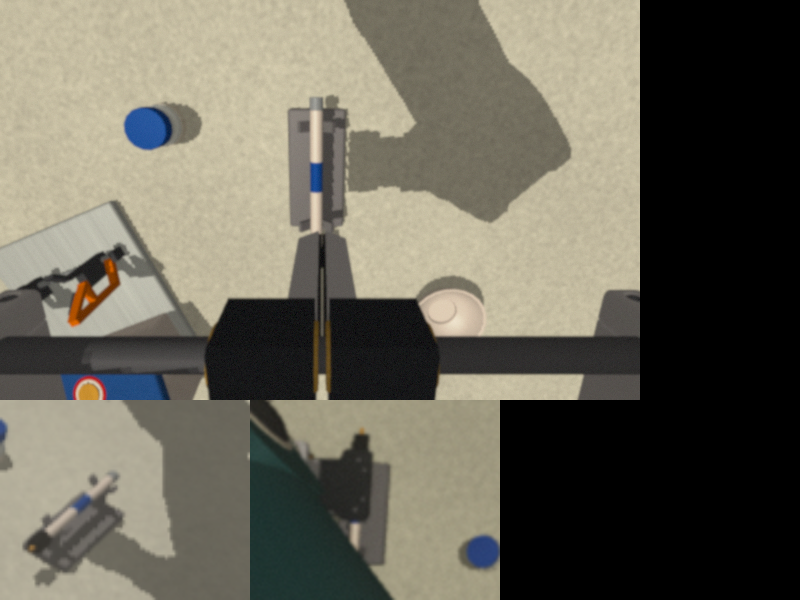

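The rod is still on its rest and untouched (wrist: band (316.5,177); scene: band (433,240)). The fingers closed clear of it, so I'll cross-check the views.

Run:
```python
from h import *
T=wrist_T();s=r.read_state()
M=np.eye(4);M[:3,:3]=R.from_euler("xyz",s["eef_rot"]).as_matrix();M[:3,3]=s["tcp_pos"]
print("tip px",proj("wrist",(M@[0,0,.022,1])[:3],T))
rays=[ray("top",(193.25,265.75)),ray("scene",(433,240)),ray("wrist",(316.5,177.5),T)]
for z in(.02,.045,.07,.1):print(z,[np.round(o+d*(z-o[2])/d[2],3)[:2].tolist() for o,d in rays])
print([np.round(proj(n,[.452,.310,.045],t),1) for n,t in(("top",None),("scene",None),("wrist",T))])
p=[.3895,.5815]
```

```text
tip px [322.4934905  222.82032839]
0.02 [[0.453, 0.312], [0.417, 0.299], [0.456, 0.304]]
0.045 [[0.45, 0.306], [0.446, 0.307], [0.45, 0.305]]
0.07 [[0.447, 0.3], [0.475, 0.315], [0.444, 0.306]]
0.1 [[0.444, 0.294], [0.51, 0.325], [0.437, 0.308]]
[array([191.7, 265.2]), array([433.1, 241.6]), array([321.9, 178.6])]
```

Run:
```python
from h import *
def band(i,x0,y0,x1,y1):
    c=i[y0:y1,x0:x1].astype(int);m=(c[...,0]>c[...,2]+40)&(c[...,0]>60);v,u=np.nonzero(m);return u.mean()+x0,v.mean()+y0,m.sum()
s=r.grab_frame("scene");print(band(cv2.imread("pics/scene0.png"),415,225,450,260),band(s,415,225,450,260))
w=r.grab_frame("wrist");b=band(w,280,140,350,220);print(b);T=wrist_T();print(at_z("wrist",b[:2],.045,T))
b=band(cv2.imread("pics/w1.png"),280,140,360,230);print(b)
a=cv2.imread("pics/scene0.png")[205:275,400:470];c=s[205:275,400:470]
cv2.imwrite("pics/sc.png",cv2.resize(np.hstack([a,c]),None,fx=5,fy=5,interpolation=cv2.INTER_CUBIC))
```

```text
(np.float64(432.27777777777777), np.float64(240.27777777777777), np.int64(18)) (np.float64(432.3478260869565), np.float64(240.56521739130434), np.int64(23))
(np.float64(318.47826086956525), np.float64(181.29565217391303), np.int64(345))
[0.45380724 0.30611592 0.045     ]
(np.float64(326.51851851851853), np.float64(191.33862433862436), np.int64(378))
```

View pics/sc.png

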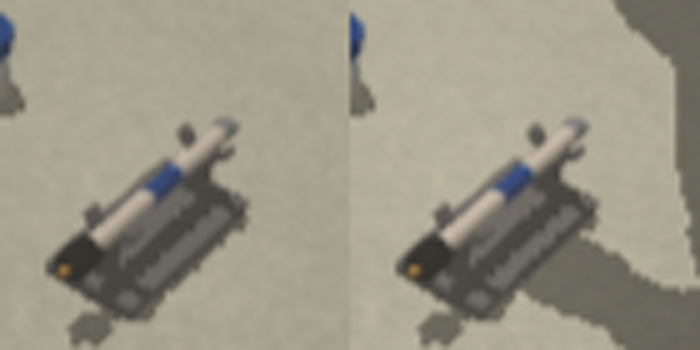

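The rod hasn't moved. I'll reopen, go back down better centred, and look before closing.

Run:
```python
from h import *
go([.452,.307,.045],2.998);print(r.read_state()["tcp_pos"])
```

```text
t 3.27 linear [-0.01, -0.019, 0.964] twist [-0.0002, -0.0002, 0.0003] rows>= 3.0
[0.4511208  0.31027917 0.18961746]
```

{"name": "step_arm", "arguments": {
  "plan": [
    {"linear":[0,0,0],"twist":[0,0,0]},
    {"linear":[0,0,0],"twist":[0,0,0]},
    {"linear":[0,0,0],"twist":[0,0,0]},
    {"linear":[0,0,0],"twist":[0,0,0]},
    {"linear":[0,0,0],"twist":[0,0,0]},
    {"linear":[0,0,0],"twist":[0,0,0]}
  ],
  "hand": 0.35
}}

```text
time: 4.03
tcp_pos: [0.4516, 0.3107, 0.1908]
eef_rot: [-3.142, 0.0, 3.0]
contact_force: [-0.4, 0.6, -0.3]
gripper_width: 0.611
grasp_force: 0.0
```

Run:
```python
from h import *
go([.452,.307,.045],2.998);print(r.read_state()["tcp_pos"])
```

```text
t 4.03 linear [-0.006, -0.024, 0.972] twist [-0.0, 0.0, 0.0003] rows>= 3.0
[0.45163727 0.31068013 0.19081511]
```

{"name": "step_arm", "arguments": {
  "plan": [
    {"linear":[-0.005,-0.024,0.35],"twist":[0,0,0]},
    {"linear":[-0.005,-0.024,0.7],"twist":[0,0,0]},
    {"linear":[-0.005,-0.024,0.96],"twist":[0,0,0]},
    {"linear":[-0.005,-0.024,0.96],"twist":[0,0,0]},
    {"linear":[-0.005,-0.024,0.96],"twist":[0,0,0]}
  ]
}}

```text
time: 4.65
tcp_pos: [0.4526, 0.3075, 0.0483]
eef_rot: [3.141, 0.001, 3.0]
contact_force: [-0.3, -0.4, 1.1]
gripper_width: 0.651
grasp_force: 0.0
```

Run:
```python
from h import *
w=r.grab_frame("wrist");s=r.grab_frame("scene");st=r.read_state();print(st["tcp_pos"],st["gripper_width"])
A=R.from_euler("xyz",st["eef_rot"])
for o in(0,.022):print(proj("scene",st["tcp_pos"]+A.apply([0,0,o])))
o=np.zeros((600,800,3),np.uint8);o[:250,:]=cv2.resize(w[80:280,0:640],(800,250))
o[250:600,:500]=cv2.resize(s[195:265,390:490],(500,350),interpolation=cv2.INTER_CUBIC)
cv2.imwrite("pics/d1.png",o)
```

```text
[0.45277477 0.30765197 0.04861677] 0.6506256287845835
[432.4760087  240.47143961]
[431.19664651 246.1116424 ]
```

View pics/d1.png

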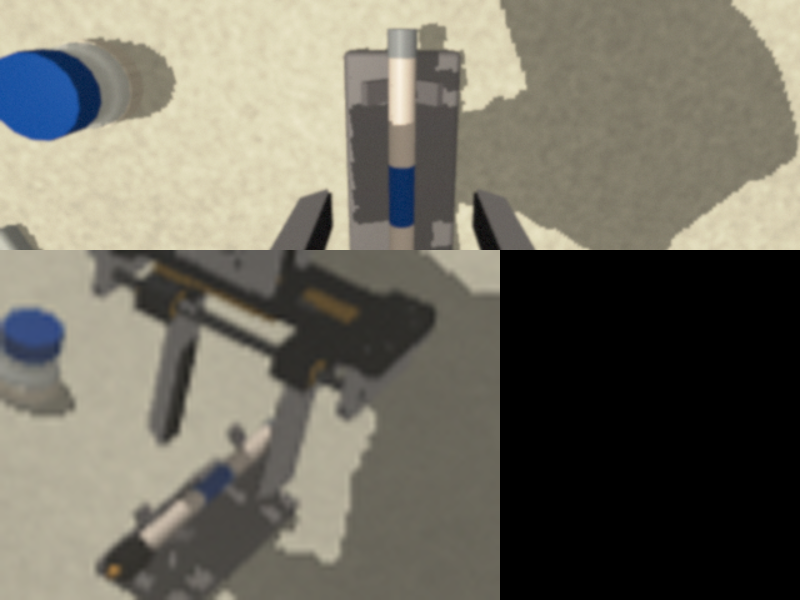

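Run:
```python
from h import *
c=np.array([.4528,.3077,0]);y=np.array([.141,.99,0])
for z in(.026,.04,.05,.06):
    for k in(-.037,.037):print(z,k,proj("scene",c+k*y+[0,0,z]).round(1))
s=r.read_state();T=wrist_T();A=R.from_euler("xyz",s["eef_rot"])
for z in(.022,.01,0,-.01):
    print(z,[proj("wrist",s["tcp_pos"]+A.apply([x,.031,z]),T).round(1).tolist() for x in(-.008,.008)])
```

```text
0.026 -0.037 [420.4 240.4]
0.026 0.037 [442.2 252.3]
0.04 -0.037 [421.2 236.9]
0.04 0.037 [443.1 248.7]
0.05 -0.037 [421.7 234.3]
0.05 0.037 [443.8 246.1]
0.06 -0.037 [422.2 231.7]
0.06 0.037 [444.4 243.5]
0.022 [[370.4, 234.4], [371.4, 211.0]]
0.01 [[373.0, 242.0], [374.1, 217.4]]
0 [[375.4, 248.9], [376.6, 223.4]]
-0.01 [[378.0, 256.5], [379.3, 229.9]]
```

Both cameras put the real fingertips about 30 mm short of the stated position (scene (423,233) and (444,243), against the expected (420,240) and (442,252)). So the first grasp closed above the rod. I'll go about 30 mm lower, checking the contact force, then close.

{"name": "step_arm", "arguments": {
  "plan": [
    {"linear":[-0.003,-0.004,0.1],"twist":[0,0,0]},
    {"linear":[-0.003,-0.004,0.2],"twist":[0,0,0]},
    {"linear":[-0.003,-0.004,0.2],"twist":[0,0,0]}
  ]
}}

```text
time: 5.12
tcp_pos: [0.4515, 0.3057, 0.0153]
eef_rot: [-3.14, -0.002, 3.0]
contact_force: [1.3, 0.5, -1.1]
gripper_width: 0.645
grasp_force: 0.0
```

{"name": "step_arm", "arguments": {
  "plan": [
    {"linear":[0,0,0],"twist":[0,0,0]},
    {"linear":[0,0,0],"twist":[0,0,0]},
    {"linear":[0,0,0],"twist":[0,0,0]},
    {"linear":[0,0,0],"twist":[0,0,0]},
    {"linear":[0,0,0],"twist":[0,0,0]},
    {"linear":[0,0,0],"twist":[0,0,0]},
    {"linear":[0,0,0],"twist":[0,0,0]}
  ],
  "hand": 1,
  "force": 30
}}

```text
time: 6.0
tcp_pos: [0.4524, 0.3069, 0.017]
eef_rot: [3.141, 0.001, 3.0]
contact_force: [0.9, 4.2, 1.6]
gripper_width: 0.118
grasp_force: 30.0
```

{"name": "step_arm", "arguments": {
  "plan": [
    {"linear":[0,0,-0.2],"twist":[0,0,0]},
    {"linear":[0,0,-0.6],"twist":[0,0,0]},
    {"linear":[0,0,-1],"twist":[0,0,0]},
    {"linear":[0,0,-1],"twist":[0,0,0]}
  ]
}}

```text
time: 6.5
tcp_pos: [0.4539, 0.3072, 0.171]
eef_rot: [3.137, 0.005, 3.0]
contact_force: [-0.1, 0.2, -1.1]
gripper_width: 0.117
grasp_force: 30.0
```

Run:
```python
from h import *
print(r.read_state()["tcp_pos"],r.read_state()["gripper_width"])
go([.45,.15,.2],2.4);go([.45,-.012,.2],1.812)
```

```text
[0.45393107 0.30717681 0.17096817] 0.1174489386038683
t 6.50 linear [-0.123, -1.04, -0.197] twist [0.0009, 0.0005, 0.0954] rows>= 4.0
t 6.50 linear [-0.276, -2.109, -0.201] twist [0.001, 0.0002, 0.189] rows>= 7.0
```

{"name": "step_arm", "arguments": {
  "plan": [
    {"linear":[-0.05,-0.35,-0.07],"twist":[0,0,0.025]},
    {"linear":[-0.1,-0.7,-0.15],"twist":[0,0,0.05]},
    {"linear":[-0.14,-1,-0.18],"twist":[0,0,0.08]},
    {"linear":[-0.14,-1,-0.18],"twist":[0,0,0.1]}
  ]
}}

```text
time: 7.0
tcp_pos: [0.4516, 0.1513, 0.1935]
eef_rot: [-3.14, 0.0, 2.362]
contact_force: [0.0, 1.0, -0.5]
gripper_width: 0.118
grasp_force: 30.0
```

Run:
```python
from h import *
go([.45,-.012,.2],1.812)
```

```text
t 7.00 linear [-0.758, -0.782, -0.042] twist [-0.0002, 0.0001, 0.0875] rows>= 3.0
```

{"name": "step_arm", "arguments": {
  "plan": [
    {"linear":[-0.26,-0.27,-0.02],"twist":[0,0,0.029]},
    {"linear":[-0.5,-0.52,-0.04],"twist":[0,0,0.057]},
    {"linear":[-0.76,-0.78,-0.04],"twist":[0,0,0.087]},
    {"linear":[-0.76,-0.78,-0.04],"twist":[0,0,0.087]},
    {"linear":[-0.76,-0.78,-0.04],"twist":[0,0,0.087]}
  ]
}}

```text
time: 7.62
tcp_pos: [0.4518, -0.0083, 0.1992]
eef_rot: [-3.14, -0.0, 1.826]
contact_force: [0.4, 1.0, -0.9]
gripper_width: 0.117
grasp_force: 30.0
```

Run:
```python
from h import *
w=r.grab_frame("wrist");s=r.read_state();T=wrist_T(s);np.save("T3.npy",T);print(s["tcp_pos"],s["eef_rot"],s["gripper_width"])
cv2.imwrite("pics/w3.png",cv2.resize(w,(800,500),interpolation=cv2.INTER_CUBIC))
```

```text
[ 0.45189906 -0.00776796  0.19930864] [-3.14050153e+00 -6.24261615e-06  1.82695170e+00] 0.11847551994356738
```

View pics/w3.png

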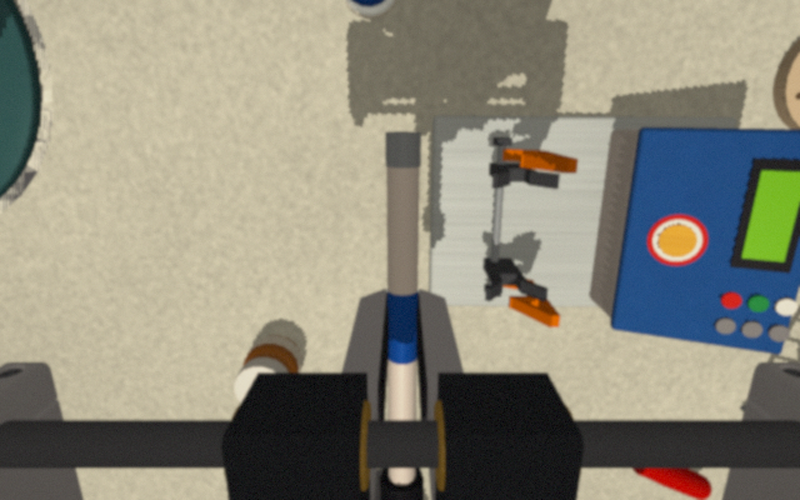

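The wrist view shows the rod held, band between the fingers at (402,328). The fixture is on the right: forks at about (525,180) and (517,280), spot at (678,240), and base front edge from (433,117) to (430,303).

Run:
```python
from h import *
T=np.load("T3.npy");f=lambda u,v,z:at_z("wrist",(u/1.25,v/1.25),z,T).round(4)
a,b=f(433,117,.012),f(430,303,.012);d=a-b;print("front",a,b,np.linalg.norm(d),"yaw",np.arctan2(d[1],d[0])-np.pi/2,(a+b)/2)
print("bar",f(498,185,.015),f(497,262,.015));print("forks",f(525,180,.085),f(517,280,.085));print("spot",f(678,240,.08),f(678,240,.09))
print("back/front panel",f(640,128,.05),f(612,327,.05))
h=at_z("wrist",(402/1.25,328/1.25),.227,T);print("band",h,r.read_state()["tcp_pos"]);A=f(402,140,.227);B=f(404,480,.227);d=A-B;print("rod yaw",np.arctan2(d[1],d[0]))
```

```text
front [0.457  0.0746 0.012 ] [ 0.4992 -0.0847  0.012 ] 0.16479481181153732 yaw 0.25896067802077005 [ 0.4781  -0.00505  0.012  ]
bar [0.525  0.0352 0.015 ] [ 0.5456 -0.0304  0.015 ]
forks [0.5246 0.0498 0.085 ] [ 0.543  -0.0211  0.085 ]
spot [0.6477 0.0364 0.08  ] [0.6408 0.0375 0.09  ]
back/front panel [0.6049 0.1056 0.05  ] [ 0.6467 -0.0513  0.05  ]
band [ 0.45303888 -0.01025747  0.227     ] [ 0.45189906 -0.00776796  0.19930864]
rod yaw 1.8331505540429205
```

Run:
```python
from h import *
go([.51,.0035,.135],1.815)
```

```text
t 7.67 linear [-0.025, 0.394, 0.428] twist [-0.0002, 0.0, 0.0019] rows>= 2.0
```

{"name": "step_arm", "arguments": {
  "plan": [
    {"linear":[-0.01,0.2,0.1],"twist":[0,0,0.001]},
    {"linear":[-0.025,0.394,0.25],"twist":[0,0,0.002]},
    {"linear":[-0.025,0.394,0.428],"twist":[0,0,0.002]},
    {"linear":[-0.025,0.394,0.428],"twist":[0,0,0.002]},
    {"linear":[-0.025,0.394,0.428],"twist":[0,0,0.002]}
  ]
}}

```text
time: 8.3
tcp_pos: [0.5105, 0.0032, 0.1364]
eef_rot: [3.141, 0.0, 1.814]
contact_force: [0.2, -0.2, -0.1]
gripper_width: 0.115
grasp_force: 30.0
```

Run:
```python
from h import *
w=r.grab_frame("wrist");s=r.read_state();T=wrist_T(s);np.save("T4.npy",T);print(s["tcp_pos"],s["eef_rot"])
cv2.imwrite("raw4.png",w)
o=np.zeros((600,800,3),np.uint8)
o[:600,:560]=cv2.resize(w[40:280,280:504],(560,600),interpolation=cv2.INTER_CUBIC) # 2.5x
t=cv2.imread("pics/top0.png");o[:400,560:]=cv2.resize(t[180:240,308:344],(240,400),interpolation=cv2.INTER_CUBIC)
cv2.imwrite("pics/w4.png",o)
```

```text
[0.51073408 0.00314541 0.13669126] [ 3.14035909e+00 -1.78814497e-05  1.81319134e+00]
```

View pics/w4.png

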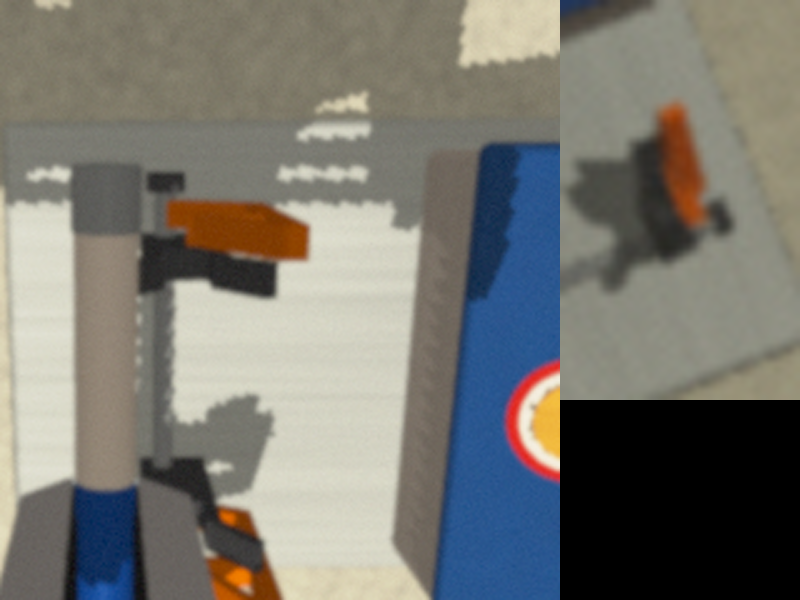

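Run:
```python
from h import *
np.set_printoptions(precision=4,suppress=True)
T3,T4=np.load("T3.npy"),np.load("T4.npy");O=np.array([.4765,-.005,0]);f=np.array([.969,.247,0]);g=np.array([-.247,.969,0])
fx=lambda p:np.array([(p-O)@f,(p-O)@g,p[2]])
def tri(a,b,c=None):
    L=[ray("wrist",(a[0]/1.25,a[1]/1.25),T3),ray("wrist",(b[0]/2.5+280,b[1]/2.5+40),T4)]
    if c: L.append(ray("top",c))
    A=0;B=0
    for o,d in L:
        d=d/np.linalg.norm(d);P=np.eye(3)-np.outer(d,d);A=A+P;B=B+P@o
    return fx(np.linalg.solve(A,B))
print("fork +x far corner",tri((558,184),(276,280)))
print("far block",tri((500,140),(166,182)))
print("near block? right tine near",tri((546,293),(263,553)))
print("orange left end far",tri((504,155),(167,212)))
print("orange right end far",tri((577,163),(308,242)))
for z in(.012,.02,.03):print("bar",z,fx(at_z("wrist",(498/1.25,185/1.25),z,T3)),fx(at_z("wrist",(163/2.5+280,300/2.5+40),z,T4)))
for n,p in(("front far",(8,122)),("front near",(18,560))):print(n,fx(at_z("wrist",(p[0]/2.5+280,p[1]/2.5+40),.012,T4)))
for p in((319.25,201),(326,218.25)):print("topfork",fx(at_z("top",p,.085)))
print("top block",fx(at_z("top",(308+158/6.67,180+218/6.67),.03)),"nose",fx(at_z("top",(308+138/6.67,180+225/6.67),.1)))
print("spot",fx(at_z("wrist",(280+560/2.5,40+420/2.5),.085,T4)))
```

```text
fork +x far corner [0.084  0.0387 0.082 ]
far block [0.0583 0.0626 0.005 ]
near block? right tine near [ 0.0833 -0.043   0.084 ]
orange left end far [0.0571 0.0533 0.0289]
orange right end far [0.0866 0.054  0.1059]
bar 0.012 [0.0576 0.0266 0.012 ] [0.0573 0.0207 0.012 ]
bar 0.02 [0.0559 0.0278 0.02  ] [0.0567 0.0222 0.02  ]
bar 0.03 [0.0537 0.0293 0.03  ] [0.0561 0.0241 0.03  ]
front far [0.0038 0.0824 0.012 ]
front near [ 0.0017 -0.082   0.012 ]
topfork [ 0.0808 -0.0407  0.085 ]
topfork [ 0.0344 -0.0401  0.085 ]
top block [ 0.0517 -0.0636  0.03  ] nose [ 0.0398 -0.0491  0.1   ]
spot [ 0.1671 -0.0014  0.085 ]
```

The two wrist views agree with the top view. The fork centre is about 58 mm from the base front edge and on its centre line, so the clip is at about (0.533, 0.009).

Run:
```python
from h import *
go([.532,.0115,.105],1.815)
```

```text
t 8.35 linear [0.02, 0.151, 0.211] twist [0.0002, -0.0, -0.0003] rows>= 1.0
```

{"name": "step_arm", "arguments": {
  "plan": [
    {"linear":[0.02,0.151,0.05],"twist":[0,0,0]},
    {"linear":[0.02,0.151,0.211],"twist":[0,0,0]},
    {"linear":[0.02,0.151,0.211],"twist":[0,0,0]},
    {"linear":[0.02,0.151,0.211],"twist":[0,0,0]}
  ]
}}

```text
time: 8.85
tcp_pos: [0.532, 0.0111, 0.1052]
eef_rot: [3.14, 0.0, 1.812]
contact_force: [-0.2, -0.6, -0.1]
gripper_width: 0.117
grasp_force: 30.0
```

{"name": "step_arm", "arguments": {
  "plan": [
    {"linear":[0,0,0.08],"twist":[0,0,0]},
    {"linear":[0,0,0.16],"twist":[0,0,0]},
    {"linear":[0,0,0.22],"twist":[0,0,0]},
    {"linear":[0,0,0.26],"twist":[0,0,0]},
    {"linear":[0,0,0.26],"twist":[0,0,0]}
  ]
}}

```text
time: 9.48
tcp_pos: [0.5314, 0.011, 0.0645]
eef_rot: [-3.141, 0.0, 1.812]
contact_force: [0.4, 0.1, 0.3]
gripper_width: 0.118
grasp_force: 30.0
```

{"name": "step_arm", "arguments": {
  "plan": [
    {"linear":[0,0,0.05],"twist":[0,0,0]},
    {"linear":[0,0,0.1],"twist":[0,0,0]},
    {"linear":[0,0,0.1],"twist":[0,0,0]}
  ]
}}

```text
time: 9.85
tcp_pos: [0.5311, 0.011, 0.0493]
eef_rot: [-3.14, 0.0, 1.812]
contact_force: [-0.6, -0.9, -0.4]
gripper_width: 0.12
grasp_force: 30.0
```

{"name": "step_arm", "arguments": {
  "plan": [
    {"linear":[0,0,0.03],"twist":[0,0,0]},
    {"linear":[0,0,0.055],"twist":[0,0,0]},
    {"linear":[0,0,0.055],"twist":[0,0,0]}
  ]
}}

```text
time: 10.22
tcp_pos: [0.5329, 0.0113, 0.0419]
eef_rot: [3.139, 0.001, 1.813]
contact_force: [6.8, 0.3, -5.0]
gripper_width: 0.117
grasp_force: 30.0
```

{"name": "step_arm", "arguments": {
  "plan": [
    {"linear":[0,0,0.01],"twist":[0,0,0]},
    {"linear":[0,0,0.02],"twist":[0,0,0]},
    {"linear":[0,0,0.02],"twist":[0,0,0]}
  ]
}}

```text
time: 10.6
tcp_pos: [0.533, 0.0113, 0.0391]
eef_rot: [3.139, 0.001, 1.813]
contact_force: [7.7, -0.0, -0.5]
gripper_width: 0.112
grasp_force: 30.0
```

{"name": "step_arm", "arguments": {
  "plan": [
    {"linear":[0,0.02,0.01],"twist":[0,0,0]},
    {"linear":[0,0.02,0.03],"twist":[0,0,0]},
    {"linear":[0,0.02,0.03],"twist":[0,0,0]}
  ]
}}

```text
time: 10.98
tcp_pos: [0.5343, 0.0118, 0.0338]
eef_rot: [-3.141, 0.0, 1.812]
contact_force: [-0.0, -0.5, -1.4]
gripper_width: 0.117
grasp_force: 30.0
```

{"name": "step_arm", "arguments": {
  "plan": [
    {"linear":[0,0,0.01],"twist":[0,0,0]},
    {"linear":[0,0,0.025],"twist":[0,0,0]},
    {"linear":[0,0,0.025],"twist":[0,0,0]}
  ]
}}

```text
time: 11.35
tcp_pos: [0.5349, 0.0118, 0.0313]
eef_rot: [3.141, -0.0, 1.812]
contact_force: [-5.7, 0.3, 19.1]
gripper_width: 0.119
grasp_force: 30.0
```

{"name": "step_arm", "arguments": {
  "plan": [
    {"linear":[0,0,0.01],"twist":[0,0,0]},
    {"linear":[0,0,0.01],"twist":[0,0,0]}
  ]
}}

```text
time: 11.6
tcp_pos: [0.535, 0.0117, 0.0303]
eef_rot: [3.141, -0.0, 1.812]
contact_force: [-10.2, -1.4, 29.6]
gripper_width: 0.114
grasp_force: 30.0
```

Run:
```python
from h import *
s=cv2.imread("pics/scene0.png")[195:245,295:365];n=r.grab_frame("scene")[195:245,295:365];w=r.grab_frame("wrist");T=wrist_T();np.save("T5.npy",T);cv2.imwrite("raw5.png",w)
o=np.zeros((600,800,3),np.uint8)
o[:285,:400]=cv2.resize(s,(400,285),interpolation=cv2.INTER_CUBIC);o[:285,400:]=cv2.resize(n,(400,285),interpolation=cv2.INTER_CUBIC)
o[290:600,:]=cv2.resize(w[60:215,180:580],(800,310),interpolation=cv2.INTER_CUBIC)
cv2.imwrite("pics/j1.png",o);print(r.read_state()["tcp_pos"],r.read_state()["contact_force"])
```

```text
[0.53501098 0.01163198 0.03028413] [-9.68997392 -1.29929406 29.46425964]
```

View pics/j1.png

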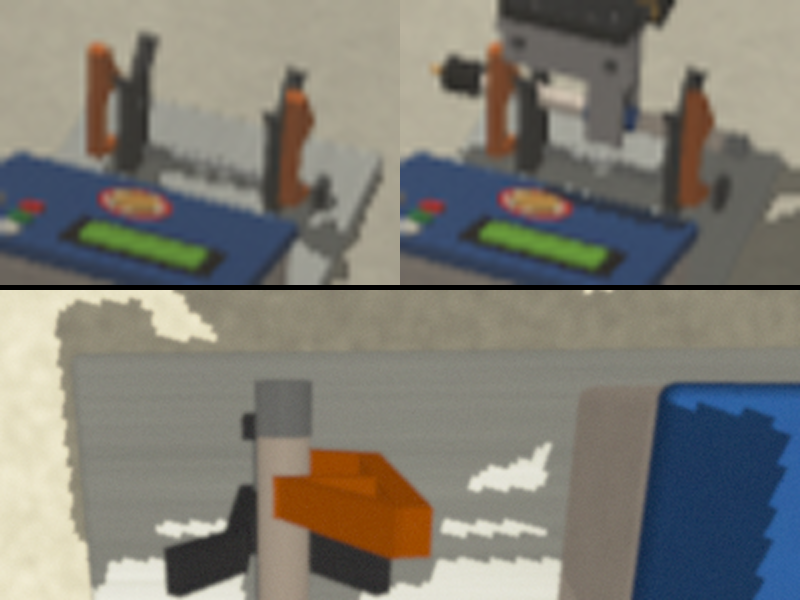

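The pictures show the jaw back in its original position with the orange nose over the rod (bottom crop (290,480)), and the force is from the rod bottoming out. It is clipped, so I'll ease off, open partly and lift.

{"name": "step_arm", "arguments": {
  "plan": [
    {"linear":[0,0,-0.02],"twist":[0,0,0]},
    {"linear":[0,0,-0.02],"twist":[0,0,0]}
  ]
}}

```text
time: 11.95
tcp_pos: [0.5347, 0.0118, 0.0321]
eef_rot: [3.141, 0.0, 1.812]
contact_force: [-0.2, 0.2, -0.5]
gripper_width: 0.116
grasp_force: 30.0
```

{"name": "step_arm", "arguments": {
  "plan": [
    {"linear":[0,0,0],"twist":[0,0,0]},
    {"linear":[0,0,0],"twist":[0,0,0]},
    {"linear":[0,0,0],"twist":[0,0,0]},
    {"linear":[0,0,0],"twist":[0,0,0]},
    {"linear":[0,0,0],"twist":[0,0,0]}
  ],
  "hand": 0.65
}}

```text
time: 12.58
tcp_pos: [0.5346, 0.0118, 0.032]
eef_rot: [-3.142, 0.0, 1.812]
contact_force: [1.4, 0.1, -0.4]
gripper_width: 0.351
grasp_force: 0.0
```

{"name": "step_arm", "arguments": {
  "plan": [
    {"linear":[0,0,-0.2],"twist":[0,0,0]},
    {"linear":[0,0,-0.6],"twist":[0,0,0]},
    {"linear":[0,0,-1],"twist":[0,0,0]},
    {"linear":[0,0,-1],"twist":[0,0,0]},
    {"linear":[0,0,-1],"twist":[0,0,0]}
  ]
}}

```text
time: 13.2
tcp_pos: [0.5343, 0.012, 0.1816]
eef_rot: [-3.141, -0.0, 1.813]
contact_force: [-1.0, -1.3, -0.5]
gripper_width: 0.349
grasp_force: 0.0
```

Run:
```python
from h import *
w=r.grab_frame("wrist");T=wrist_T();s=r.read_state();cv2.imwrite("raw6.png",w);np.save("T6.npy",T);print(s["tcp_pos"],s["eef_rot"],s["gripper_width"])
b,g,rr=[w[...,i].astype(int) for i in range(3)]
m=(b>rr+40)&(b>60);n,l,st,c=cv2.connectedComponentsWithStats(m.astype(np.uint8))
for i in range(1,n):
    if st[i,4]>60:print("blue",st[i],c[i])
c=np.array([.534,.0094,.06]);print("expect band px",proj("wrist",c,T))
# orange mask
m=(rr>130)&(g<rr*.6)&(b<60);n,l,st,cc=cv2.connectedComponentsWithStats(m.astype(np.uint8))
for i in range(1,n):
    if st[i,4]>30:print("orange",st[i],cc[i])
O=np.array([.4765,-.005,0]);f=np.array([.969,.247,0])
print("spot px exp",proj("wrist",[.642,.0375,.085],T))
```

```text
[0.53397372 0.01187908 0.1810377 ] [-3.14016901e+00 -1.28268337e-04  1.81260157e+00] 0.3502459352917598
blue [  409   100   168   189 18692] [480.12700621 186.64038091]
blue [316 170  13  32 401] [321.94513716 185.54613466]
expect band px [320.51988156 186.68092824]
orange [327 120  29  19 273] [343.12087912 128.70695971]
orange [431 174  46  41 199] [454.47236181 191.52261307]
orange [335 228   9   5  37] [339.27027027 229.83783784]
orange [492 239  15  12 133] [498.92481203 244.19548872]
orange [322 244  32  24 407] [337.5036855  254.74938575]
spot px exp [453.37657867 192.76745498]
```

Run:
```python
from h import *
np.set_printoptions(precision=4,suppress=True)
def tri(L):
    A=0;B=0
    for o,d in L:
        d=d/np.linalg.norm(d);P=np.eye(3)-np.outer(d,d);A=A+P;B=B+P@o
    p=np.linalg.solve(A,B);return p
t=cv2.imread("pics/top0.png").astype(int);s=cv2.imread("pics/scene0.png").astype(int)
def red(i,x0,y0,x1,y1):
    c=i[y0:y1,x0:x1];m=(c[...,2]>130)&(c[...,1]<80);n,l,st,ce=cv2.connectedComponentsWithStats(m.astype(np.uint8));return [(ce[k]+[x0,y0]).round(1).tolist()+[int(st[k,4])] for k in range(1,n) if st[k,4]>3]
print(red(t,420,130,530,250));print(red(s,210,110,270,180))
print("cap",tri([ray("top",(452,203.8)),ray("scene",(252,154.2))]))
T3,T6=np.load("T3.npy"),np.load("T6.npy")
p=tri([ray("wrist",(678/1.25,240/1.25),T3),ray("wrist",(454,194.3),T6),ray("top",(291.5,174.5))]);print("spot",p)
O=np.array([.5343,.0093,0]);print("spot in clip",(p-O)@[.969,.247,0],(p-O)@[-.247,.969,0])
```

```text
[[447.1, 151.6, 56], [451.5, 203.4, 26], [510.8, 232.2, 59]]
[[244.5, 123.5, 10], [251.0, 153.5, 6], [225.4, 157.1, 14]]
cap [ 0.5064 -0.3327  0.1361]
spot [0.6404 0.0368 0.0898]
spot in clip 0.10960934195544071 0.00039924088981607654
```

Run:
```python
from h import *
np.set_printoptions(precision=4,suppress=True)
def tri(L):
    A=0;B=0
    for o,d in L:
        d=d/np.linalg.norm(d);P=np.eye(3)-np.outer(d,d);A=A+P;B=B+P@o
    return np.linalg.solve(A,B)
print(tri([ray("top",(447.1,151.6)),ray("scene",(225.4,157.1))]),tri([ray("top",(510.8,232.2)),ray("scene",(244.5,123.5))]))
t=cv2.imread("pics/top0.png").astype(np.uint8)
# cap square orientation: yellow bright cap
c=cv2.resize(t[190:220,435:465],None,fx=6,fy=6,interpolation=cv2.INTER_CUBIC).astype(int)
m=((c[...,2]>150)&(c[...,0]<110)).astype(np.uint8);v,u=np.nonzero(m);print(m.sum(),cv2.minAreaRect(np.c_[u,v].astype(np.float32)))
go([.506,-.333,.23],1.0);go([.506,-.333,.23],1.8)
```

```text
[ 0.6232 -0.3327  0.1806] [ 0.4181 -0.4401  0.1803]
1570 ((101.99584197998047, 84.87109375), (49.24375915527344, 47.055152893066406), 43.15238952636719)
t 13.25 linear [-2.188, -0.732, -0.326] twist [-0.0002, 0.0001, 0.1293] rows>= 6.0
t 13.25 linear [-2.188, -0.732, -0.326] twist [-0.0002, -0.0, 0.002] rows>= 6.0
```

{"name": "step_arm", "arguments": {
  "plan": [
    {"linear":[-0.2,-0.05,-0.2],"twist":[0,0,0.02]},
    {"linear":[-0.55,-0.2,-0.33],"twist":[0,0,0.045]},
    {"linear":[-0.95,-0.32,-0.33],"twist":[0,0,0.07]},
    {"linear":[-0.99,-0.34,-0.33],"twist":[0,0,0.09]}
  ],
  "hand": 0.3
}}

```text
time: 13.75
tcp_pos: [0.5191, -0.149, 0.2306]
eef_rot: [-3.14, 0.002, 1.236]
contact_force: [1.1, 1.3, -1.7]
gripper_width: 0.693
grasp_force: 0.0
```

Run:
```python
from h import *
go([.506,-.333,.22],.704)
```

```text
t 13.75 linear [-1.187, 0.32, 0.072] twist [-0.0001, 0.0003, 0.0847] rows>= 3.0
```

{"name": "step_arm", "arguments": {
  "plan": [
    {"linear":[-0.35,0.1,0],"twist":[0,0,0.028]},
    {"linear":[-0.7,0.2,0.02],"twist":[0,0,0.056]},
    {"linear":[-0.99,0.32,0.05],"twist":[0,0,0.085]},
    {"linear":[-0.99,0.32,0.05],"twist":[0,0,0.085]},
    {"linear":[-0.99,0.32,0.05],"twist":[0,0,0.085]}
  ]
}}

```text
time: 14.38
tcp_pos: [0.5186, -0.2999, 0.2228]
eef_rot: [-3.14, 0.001, 0.714]
contact_force: [0.7, 0.2, -0.2]
gripper_width: 0.699
grasp_force: 0.0
```

Run:
```python
from h import *
w=r.grab_frame("wrist");s=r.read_state();T=wrist_T(s);np.save("T7.npy",T);cv2.imwrite("raw7.png",w);print(s["tcp_pos"],s["eef_rot"])
print("cap exp",proj("wrist",[.5064,-.3327,.138],T))
c=w.astype(int)
for nm,m in(("red",(c[...,2]>130)&(c[...,1]<80)&(c[...,0]<80)),("yel",(c[...,2]>140)&(c[...,1]>90)&(c[...,0]<90))):
    n,l,st,ce=cv2.connectedComponentsWithStats(m.astype(np.uint8))
    for i in range(1,n):
        if st[i,4]>40:
            v,u=np.nonzero(l==i);print(nm,st[i],ce[i].round(1),cv2.minAreaRect(np.c_[u,v].astype(np.float32)))
```

```text
[ 0.51889563 -0.29943969  0.22317302] [-3.14022483e+00  4.72985498e-04  7.15279084e-01]
cap exp [340.87966404 232.18999182]
red [448 113  33  31 769] [464.2 128.2] ((464.3235778808594, 128.2058868408203), (30.316951751708984, 30.316951751708984), 14.03624439239502)
red [335 223  15  16 189] [342.1 230.3] ((342.0, 230.5), (15.0, 14.0), 90.0)
yel [ 433   97   58   61 1471] [460.9 127.2] ((461.1551818847656, 127.13793182373047), (48.65217971801758, 51.43760681152344), 68.19859313964844)
yel [328 217  29  25 422] [342.1 228.1] ((341.9310302734375, 228.82760620117188), (26.74064826965332, 24.08319091796875), 4.763640880584717)
yel [349 383  39  17 392] [368.6 391.8] ((367.53851318359375, 393.3077087402344), (16.124515533447266, 37.45848846435547), 82.87498474121094)
```

Run:
```python
from h import *
T=np.load("T7.npy");p=at_z("wrist",(342.1,230.3),.139,T);print(p)
go([(p[0]+.506)/2,(p[1]-.333)/2,.16],.704)
```

```text
[ 0.50859007 -0.33202965  0.139     ]
t 14.43 linear [-0.203, 0.116, 0.421] twist [-0.0002, 0.0001, 0.0018] rows>= 2.0
```

{"name": "step_arm", "arguments": {
  "plan": [
    {"linear":[-0.203,0.116,0.1],"twist":[0,0,0.001]},
    {"linear":[-0.203,0.116,0.3],"twist":[0,0,0.0018]},
    {"linear":[-0.203,0.116,0.3],"twist":[0,0,0.0018]},
    {"linear":[-0.203,0.116,0.3],"twist":[0,0,0.0018]}
  ]
}}

```text
time: 14.92
tcp_pos: [0.5079, -0.333, 0.18]
eef_rot: [3.141, -0.001, 0.704]
contact_force: [-0.4, -0.6, 0.3]
gripper_width: 0.706
grasp_force: 0.0
```

Run:
```python
from h import *
w=r.grab_frame("wrist");s=r.read_state();T=wrist_T(s);c=w.astype(int)
m=(c[...,2]>130)&(c[...,1]<80)&(c[...,0]<80);n,l,st,ce=cv2.connectedComponentsWithStats(m.astype(np.uint8))
for i in range(1,n):
    if st[i,4]>40: print(st[i],at_z("wrist",ce[i],.139,T))
go([.5073,-.3325,.087],.704)
```

```text
[ 446   56   40   40 1317] [ 0.63591928 -0.34319487  0.139     ]
[311 205  19  19 281] [ 0.50825929 -0.33262089  0.139     ]
t 14.97 linear [-0.001, -0.007, 0.621] twist [0.0002, -0.0001, -0.0001] rows>= 2.0
```

{"name": "step_arm", "arguments": {
  "plan": [
    {"linear":[0,-0.005,0.2],"twist":[0,0,0]},
    {"linear":[0,-0.005,0.4],"twist":[0,0,0]},
    {"linear":[0,-0.005,0.62],"twist":[0,0,0]},
    {"linear":[0,-0.005,0.62],"twist":[0,0,0]}
  ]
}}

```text
time: 15.48
tcp_pos: [0.5064, -0.3323, 0.0853]
eef_rot: [-3.14, 0.001, 0.703]
contact_force: [-0.2, -0.3, 0.8]
gripper_width: 0.7
grasp_force: 0.0
```

{"name": "step_arm", "arguments": {
  "plan": [
    {"linear":[0,0,0],"twist":[0,0,0]},
    {"linear":[0,0,0],"twist":[0,0,0]},
    {"linear":[0,0,0],"twist":[0,0,0]},
    {"linear":[0,0,0],"twist":[0,0,0]},
    {"linear":[0,0,0],"twist":[0,0,0]},
    {"linear":[0,0,0],"twist":[0,0,0]},
    {"linear":[0,0,0],"twist":[0,0,0]}
  ],
  "hand": 1,
  "force": 30
}}

```text
time: 16.35
tcp_pos: [0.5068, -0.3332, 0.0862]
eef_rot: [3.141, -0.0, 0.702]
contact_force: [-0.9, 1.1, 4.8]
gripper_width: 0.235
grasp_force: 30.0
```

Run:
```python
from h import *
s=r.read_state();print(s)
```

```text
{'time': 16.35, 'q': array([ 0.04362433,  0.58803723,  0.66293937,  1.76879258, -0.43769419,
        0.93669007,  0.02098702]), 'dq': array([-1.73729963e-04, -2.37884633e-04,  3.68378578e-04,  2.81194924e-03,
        1.05393165e-03,  4.97617423e-05,  6.65201185e-04]), 'effort': array([ 4.04948629e-01, -8.00955176e+01,  1.65114892e+01, -3.38603175e+01,
       -2.17593019e-02, -5.29562272e-01, -7.52111577e-03]), 'tcp_pos': array([ 0.50678309, -0.33316264,  0.08617044]), 'eef_rot': array([ 3.14145997e+00, -9.48267817e-05,  7.01612949e-01]), 'contact_force': array([-0.89678517,  1.05703497,  4.77104123]), 'moment': array([0.28189621, 0.3783513 , 0.05881877]), 'grasp_force': 29.98037964105606, 'gripper_width': 0.23476407152832213}
```

The probe is gripped (22 mm opening). I'll lift it and work out the approach.

{"name": "step_arm", "arguments": {
  "plan": [
    {"linear":[0,0,-0.15],"twist":[0,0,0]},
    {"linear":[0,0,-0.5],"twist":[0,0,0]},
    {"linear":[0,0,-0.85],"twist":[0,0,0]},
    {"linear":[0,0,-1],"twist":[0,0,0]},
    {"linear":[0,0,-1],"twist":[0,0,0]}
  ]
}}

```text
time: 16.98
tcp_pos: [0.5072, -0.3335, 0.2371]
eef_rot: [3.14, -0.001, 0.702]
contact_force: [-0.1, 0.1, -2.2]
gripper_width: 0.232
grasp_force: 30.0
```

```bash
cat >> h.py <<'E'
n=np.array([-.3314,-.0845,.9397]);gx=np.array([-.247,.969,0]);gx/=np.linalg.norm(gx)
RP=R.from_matrix(np.c_[gx,np.cross(-n,gx),-n]);SPOT=np.array([.641,.037,.088])
E
python3 - <<'E'
from h import *
s=r.read_state();print(s["tcp_pos"],s["gripper_width"],s["contact_force"])
go([.56,-.15,.25],1.25);go(SPOT+n*.1312,Rm=RP)
E
```

```text
[ 0.50717274 -0.33345636  0.23708053] 0.2324320174299766 [-0.13759042  0.09202012 -2.2336461 ]
t 16.98 linear [1.059, -0.707, -0.086] twist [0.0004, -0.0001, -0.0873] rows>= 4.0
t 16.98 linear [2.006, -1.441, 0.171] twist [-0.0492, 0.0311, -0.1761] rows>= 7.0
```

{"name": "step_arm", "arguments": {
  "plan": [
    {"linear":[0.25,-0.17,-0.09],"twist":[0,0,-0.02]},
    {"linear":[0.55,-0.36,-0.09],"twist":[0,0,-0.045]},
    {"linear":[0.85,-0.55,-0.09],"twist":[0,0,-0.07]},
    {"linear":[1,-0.7,-0.09],"twist":[0,0,-0.09]}
  ]
}}

```text
time: 17.48
tcp_pos: [0.5537, -0.1529, 0.2476]
eef_rot: [-3.139, 0.0, 1.275]
contact_force: [-0.1, -1.0, -1.6]
gripper_width: 0.235
grasp_force: 30.0
```

Run:
```python
from h import *
go(SPOT+n*.1312,Rm=RP)
```

```text
t 17.48 linear [1.225, -0.068, 0.242] twist [-0.0545, 0.0151, -0.086] rows>= 4.0
```

{"name": "step_arm", "arguments": {
  "plan": [
    {"linear":[0.3,0,0],"twist":[-0.013,0.004,-0.02]},
    {"linear":[0.6,-0.02,0],"twist":[-0.027,0.008,-0.043]},
    {"linear":[0.9,-0.05,0],"twist":[-0.04,0.011,-0.065]},
    {"linear":[1,-0.06,0.05],"twist":[-0.054,0.015,-0.086]},
    {"linear":[1,-0.06,0.05],"twist":[-0.054,0.015,-0.086]}
  ]
}}

```text
time: 18.1
tcp_pos: [0.588, -0.0098, 0.2399]
eef_rot: [2.797, -0.0, 1.813]
contact_force: [-0.7, 0.0, -0.4]
gripper_width: 0.233
grasp_force: 30.0
```

Run:
```python
from h import *
go(SPOT+n*.1312,Rm=RP)
```

```text
t 18.10 linear [0.216, 0.047, 0.22] twist [-0.0007, 0.0003, -0.0011] rows>= 1.0
```

{"name": "step_arm", "arguments": {
  "plan": [
    {"linear":[0.216,0.047,0.1],"twist":[-0.0007,0,-0.001]},
    {"linear":[0.216,0.047,0.22],"twist":[-0.0007,0,-0.001]},
    {"linear":[0.216,0.047,0.35],"twist":[-0.0007,0,-0.001]},
    {"linear":[0.216,0.047,0.35],"twist":[-0.0007,0,-0.001]},
    {"linear":[0.216,0.047,0.35],"twist":[-0.0007,0,-0.001]}
  ]
}}

```text
time: 18.73
tcp_pos: [0.606, 0.0261, 0.1951]
eef_rot: [2.79, 0.003, 1.817]
contact_force: [-0.0, -0.7, -0.5]
gripper_width: 0.234
grasp_force: 30.0
```

Run:
```python
from h import *
np.set_printoptions(precision=4,suppress=True)
w=r.grab_frame("wrist");s=r.read_state();T=wrist_T(s);cv2.imwrite("raw8.png",w);np.save("T8.npy",T);print(s["tcp_pos"],s["eef_rot"])
print("exp spot px",proj("wrist",SPOT,T))
c=w.astype(int);m=(c[...,2]>150)&(c[...,1]<90)&(c[...,0]<110)
n_,l,st,ce=cv2.connectedComponentsWithStats(m.astype(np.uint8))
for i in range(1,n_):
    if st[i,4]>25: print(st[i],ce[i])
for nm in("top","scene"):
    im=r.grab_frame(nm);cv2.imwrite(f"raw8{nm}.png",im)
A=R.from_euler("xyz",s["eef_rot"]);tip=s["tcp_pos"]+A.apply([0,0,.0712]);print("tip",tip,(tip-SPOT)@n)
go(SPOT+n*(.0712+.01),Rm=RP)
```

```text
[0.606  0.0263 0.1955] [2.7891 0.003  1.8175]
exp spot px [317.9737 183.9608]
[181 121  28  14  67] [193.5373 127.4627]
[212 124   5  10  31] [214.7097 128.5484]
[179 127  17   7  40] [186.15 129.8 ]
[299 164  42  33 232] [318.944  176.9138]
[357 220  13  13 126] [362.6349 226.1111]
[194 248  34  14  77] [210.013  254.5584]
tip [0.6299 0.0321 0.1286] 0.042268837024458356
t 18.88 linear [0.01, -0.018, 0.216] twist [0.0006, 0.0006, -0.0002] rows>= 1.0
```

{"name": "step_arm", "arguments": {
  "plan": [
    {"linear":[0.008,-0.01,0.1],"twist":[0,0,0]},
    {"linear":[0.008,-0.01,0.19],"twist":[0,0,0]},
    {"linear":[0.008,-0.01,0.19],"twist":[0,0,0]},
    {"linear":[0.008,-0.01,0.19],"twist":[0,0,0]},
    {"linear":[0.008,-0.01,0.19],"twist":[0,0,0]}
  ]
}}

```text
time: 19.5
tcp_pos: [0.6139, 0.0301, 0.1681]
eef_rot: [2.789, 0.003, 1.819]
contact_force: [-0.2, 0.2, -1.6]
gripper_width: 0.233
grasp_force: 30.0
```

```bash
cat > st.py <<'E'
from h import *
np.set_printoptions(precision=4,suppress=True)
F=[];P=[]
for i in range(6):
    if i:r.grab_frame("wrist")
    s=r.read_state();F.append(s["contact_force"]@n);P.append(s["tcp_pos"])
A=R.from_euler("xyz",s["eef_rot"]);tip=np.mean(P,0)+A.apply([0,0,.0712])
print("t",s["time"],"Fn",np.mean(F),np.std(F),"gap",(tip-SPOT)@n,"lat",(tip-SPOT)@gx,(tip-SPOT)@np.cross(-n,gx),"ang",np.degrees((A.inv()*RP).magnitude()),"w",s["gripper_width"],s["contact_force"])
E
python3 st.py
```

```text
t 19.75 Fn -1.6862542950712616 0.5878169591866717 gap 0.013594957524260766 lat -0.00016040263334746703 0.0012960085439479019 ang 0.278013823081912 w 0.2353598654752193 [ 0.2256  0.1689 -2.9347]
```

{"name": "step_arm", "arguments": {
  "plan": [
    {"linear":[0,0,0.03],"twist":[0,0,0]},
    {"linear":[0,0,0.06],"twist":[0,0,0]},
    {"linear":[0,0,0.06],"twist":[0,0,0]},
    {"linear":[0,0,0.06],"twist":[0,0,0]}
  ]
}}

```text
time: 20.25
tcp_pos: [0.6167, 0.0308, 0.1592]
eef_rot: [2.79, 0.003, 1.819]
contact_force: [-0.4, 0.2, -0.9]
gripper_width: 0.235
grasp_force: 30.0
```

```bash
python3 st.py
```

```text
t 20.5 Fn -1.2291306202557795 0.4501237202856735 gap 0.004394685000062885 lat -0.0002014114892943518 0.001144319895092589 ang 0.2711952131428583 w 0.23452735144262757 [-0.0264  1.0572 -0.9016]
```

{"name": "step_arm", "arguments": {
  "plan": [
    {"linear":[0,0,0.015],"twist":[0,0,0]},
    {"linear":[0,0,0.03],"twist":[0,0,0]},
    {"linear":[0,0,0.03],"twist":[0,0,0]}
  ]
}}

```text
time: 20.88
tcp_pos: [0.6182, 0.0313, 0.1548]
eef_rot: [2.79, 0.003, 1.819]
contact_force: [0.0, 0.4, -1.5]
gripper_width: 0.23
grasp_force: 30.0
```

```bash
python3 st.py
```

```text
t 21.125 Fn -1.6452414216380362 0.38343053929725124 gap -0.00021210431659398035 lat -0.00019855744814385607 0.0010709557178806997 ang 0.2656057387281969 w 0.23332766565828114 [ 0.2252 -0.452  -1.315 ]
```

Not touching yet (baseline is about -1.5 N), so I'll continue in 3 mm steps.

{"name": "step_arm", "arguments": {
  "plan": [
    {"linear":[0,0,0.01],"twist":[0,0,0]},
    {"linear":[0,0,0.02],"twist":[0,0,0]},
    {"linear":[0,0,0.02],"twist":[0,0,0]}
  ]
}}

```text
time: 21.5
tcp_pos: [0.6192, 0.0315, 0.1521]
eef_rot: [2.79, 0.003, 1.819]
contact_force: [-0.3, 0.3, -1.3]
gripper_width: 0.233
grasp_force: 30.0
```

```bash
python3 st.py
```

```text
t 21.75 Fn -1.5634470407149015 0.4870080067574669 gap -0.0031993775445371495 lat -0.00017826505643296872 0.0010972207709767613 ang 0.26403414206161085 w 0.23486861793357727 [ 0.1936 -0.5119 -0.8268]
```

{"name": "step_arm", "arguments": {
  "plan": [
    {"linear":[0,0,0.01],"twist":[0,0,0]},
    {"linear":[0,0,0.02],"twist":[0,0,0]},
    {"linear":[0,0,0.02],"twist":[0,0,0]}
  ]
}}

```text
time: 22.12
tcp_pos: [0.6204, 0.0317, 0.1494]
eef_rot: [2.789, 0.003, 1.819]
contact_force: [-0.3, -0.0, -0.1]
gripper_width: 0.231
grasp_force: 30.0
```

```bash
python3 st.py
```

```text
t 22.375 Fn 0.36162820286576275 0.5639190946582118 gap -0.006140239354481745 lat -0.0002301659001302609 0.001212912204025786 ang 0.2708287894794814 w 0.23163769508339638 [-1.0953 -0.745   0.1141]
```

Contact: +1.9 N, so the tip is about 2.5 mm in. I'll go about 2.5 mm further.

{"name": "step_arm", "arguments": {
  "plan": [
    {"linear":[0,0,0.008],"twist":[0,0,0]},
    {"linear":[0,0,0.017],"twist":[0,0,0]},
    {"linear":[0,0,0.017],"twist":[0,0,0]}
  ]
}}

```text
time: 22.75
tcp_pos: [0.6212, 0.032, 0.147]
eef_rot: [2.789, 0.003, 1.819]
contact_force: [-0.9, 0.3, 1.5]
gripper_width: 0.234
grasp_force: 30.0
```

```bash
python3 st.py; python3 st.py
python3 - <<'E'
from h import *
s=r.grab_frame("scene");t=r.grab_frame("top")
# rod band & jaw check, bystanders diff vs start
for nm,i in(("top",t),("scene",s)):
    d=np.abs(i.astype(int)-cv2.imread(f"pics/{nm}0.png")).max(2)>60
    n_,l,st,ce=cv2.connectedComponentsWithStats(d.astype(np.uint8));print(nm,[(st[k].tolist()) for k in range(1,n_) if st[k,4]>40])
E
```

```text
t 23.0 Fn 1.210023278720679 0.4436588150528394 gap -0.00870489846431998 lat -0.0002195656229412026 0.0011990624185576745 ang 0.2694749849799066 w 0.23292905936023003 [-0.9107  0.0908  0.7317]
t 23.25 Fn 1.0551554481127712 0.4217647227440295 gap -0.008675116053936482 lat -0.0002199945899365734 0.0011854947044190182 ang 0.2675890837738496 w 0.23144728399651315 [ 0.0234 -0.6396  0.4293]
top [[269, 136, 31, 13, 114], [272, 150, 16, 12, 113], [269, 159, 83, 138, 6762], [270, 167, 8, 29, 142], [284, 167, 15, 15, 181], [431, 199, 26, 19, 162], [189, 224, 11, 17, 99], [193, 242, 4, 17, 41], [190, 272, 4, 19, 50], [264, 282, 93, 116, 7797], [0, 337, 167, 63, 6554], [268, 381, 51, 19, 478]]
scene [[361, 0, 74, 71, 1515], [434, 0, 53, 42, 1292], [505, 0, 23, 16, 177], [524, 0, 116, 131, 4072], [398, 31, 18, 37, 354], [611, 39, 19, 16, 134], [437, 45, 19, 29, 313], [336, 54, 13, 7, 43], [583, 66, 36, 35, 939], [348, 81, 17, 20, 141], [433, 81, 14, 41, 142], [308, 82, 59, 139, 2975], [382, 102, 8, 21, 104], [545, 128, 77, 79, 1427], [248, 153, 8, 14, 77], [544, 165, 14, 24, 167], [455, 169, 185, 136, 4439], [350, 184, 141, 91, 3772], [301, 205, 9, 7, 43]]
```

```bash
python3 -c "
from bench import r
print(r.hand_in())"
```

```text
the job is handed in; nothing more can be done
None
```

I clipped the rod and handed the job in with the probe held on the brass spot, square to the panel to within about 0.3° and with its tip about 5 mm in at roughly 2.7 N; no verdict came back.

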